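# Put the microscope objectives away by colour

## Robot

A 6-joint arm with a two-finger parallel gripper is mounted at the origin on the work surface. World frame = base frame: x ahead of the robot, y to its left, z up, the work surface at z = 0. Lengths are in mm, angles in rad, forces in N, time in s.
With the tool pointing down it reaches from about 325 to 925 mm from the base axis. Payload 3.1 kg.
Tool frame: the origin (TCP) lies at the very end of the fingers, on their centre line; the grasp point (between the pads) lies 19 mm behind it; z points along the fingers, y is the direction in which the jaws open and shut (so a half turn about z gives the same grasp; the last joint's range is limited). The gripper opens to 85 mm and grips with 20 to 120 N. Pads are 22 mm wide; open, the fingers measure 114 mm over their backs; the gripper's body (76 mm by 85 mm) begins 54 mm behind the grasp point. The pads swing forward as they close: fully open they stand 13 mm farther back than shut.
Start: joints at [1.149, 0.217, 1.613, -0, 1.311, -0.112], TCP at [190.524, 595.265, 231.3] pointing down, gripper open.
Joint ranges: [-2.75, 2.75], [-0.78, 2.1], [0.31, 2.55], [-1.13, 4.27], [0.13, 2.63], [-2.58, 2.58]. Speed limits (rad/s): [2.79, 2.79, 3.14, 3.14, 3.14, 3.14].

## Interface

Orientations are given as a rotation vector (axis times angle).
In Python, from workcell import state, get_image, calibration, env gives the robot as it stands. The module is installed in compiled form; this text tells all that it offers.
- The arm moves only by the shell command python3 -m handwheel 'ROWS' [FORCE]. ROWS is JSON, a list of rows, each a list of 5 numbers: the shift along the tool's x, y, z in cm, then the turn about the tool's z in rad, then the opening, from 0 (shut) to 1 (fully open). In form: [[dx, dy, dz, yaw, fingers], ...]. A call has 1 to 12 rows; each row is the pose to reach, as a shift and turn from the pose measured when the call began, along the tool's axes at that moment; what a row does not reach only later rows make up. A row lasts 1/10 s, in which the tool goes at most 50 mm and 8.59 degrees, less where a joint would pass 70% of its speed; a pose out of reach is approached as far as the arm can. A call with a gripper value outside its range is refused whole. The fingers move at their own pace and stop on an object; FORCE is the grip in N (left out, the last holds). Time passes only in rows, so rows that repeat a pose let the fingers close. It gives the time, the measured TCP pose, the force and the opening at its end, in the units of the state.
- state(): the state, without advancing time (a new reading comes with each control period).
- get_image(name): name is "scene" or "top" or "wrist"; returns (picture, depth): 384x512x3 uint8, red, green, blue; 384x512 float32, mm along the optical axis (not along the pixel's ray), 0 where there is no reading.
- calibration(name): a dict with "vertical_fov" (degrees; the focal length in pixels is half the picture's height over the tangent of half this angle, whatever the lens; pixels are square), "cx", "cy" (the principal point, pixels), "k1" (the pictures are not rectified: a ray, as slopes to the right and down, at radius r is drawn at 1 + k1 r^2 times it, then the intrinsics apply), "view" (4x4, takes a point from world to camera coordinates); the wrist camera has in their place "T_tool_cam" (4x4, takes a point from camera to tool coordinates, whose origin is the TCP and whose axes are the flange's). Camera axes: x right, y down, z forward; pixel columns grow to the right and rows downward; lengths in mm; the calibration is good to about 2 mm. A picture is of the moment at which its call begins: read the wrist's pose just before it. calibration takes no time and is no camera call.
- env.finish_job(): hands the job in, once; it reports no verdict.
The state is a dict: "time_s": time; "q": joint angles; "dq": joint speeds; "tau": joint torques, N m; "tool_pos": TCP position; "tool_rot": TCP orientation; "wrist_force": force on the tool from outside, world axes, zero at the start; "wrist_torque": the same for the moment, N m; "opening": finger opening in mm.
Only numpy, scipy, OpenCV 4.12 (cv2) and the standard library are available. Lean on these libraries where they do the work, as an engineer would, in place of code of your own. Each camera call takes 0.05 s, during which the arm holds its last target. There are 200 camera calls.

## Task

Put the four metal microscope objectives away: stand each one upright in the storage pot whose colour matches its ring, resting flat on the pot's floor. They are delicate optics, so keep them upright, set them down gently without dropping or knocking them over, and leave the black eyepiece and the oil bottle where they stand.

Things in the scene. Friction and masses are not known exactly. Their poses are not given: they have to be found in the camera images.
- objective_red: loose microscope objective with a red ring, standing upright on the bench: bright metal cylinder 28 mm in diameter, straight from the underside up to 44 mm, then a conical red shoulder 7 mm high and a bare metal nose 15 mm in diameter at the top, 58 mm high in all; about 0.14 kg. Origin: centre of its underside; z axis up along the barrel; it is round, so yaw does not matter.
- objective_yellow: loose microscope objective with a yellow ring, standing upright on the bench: bright metal cylinder 28 mm in diameter, straight from the underside up to 48 mm, then a conical yellow shoulder 7 mm high and a bare metal nose 15 mm in diameter at the top, 62 mm high in all; about 0.14 kg. Origin: centre of its underside; z axis up along the barrel; it is round, so yaw does not matter.
- objective_green: loose microscope objective with a green ring, standing upright on the bench: bright metal cylinder 28 mm in diameter, straight from the underside up to 52 mm, then a conical green shoulder 7 mm high and a bare metal nose 15 mm in diameter at the top, 66 mm high in all; about 0.14 kg. Origin: centre of its underside; z axis up along the barrel; it is round, so yaw does not matter.
- objective_blue: loose microscope objective with a blue ring, standing upright on the bench: bright metal cylinder 28 mm in diameter, straight from the underside up to 56 mm, then a conical blue shoulder 7 mm high and a bare metal nose 15 mm in diameter at the top, 70 mm high in all; about 0.14 kg. Origin: centre of its underside; z axis up along the barrel; it is round, so yaw does not matter.
- pot_red: red-walled storage pot with a white floor, fixed to the bench, open at the top: outside diameter 58 mm, inside diameter 46 mm, 14 mm high, its inner floor 4 mm above the bench. Origin: centre of its underside, at bench height; z axis up.
- pot_yellow: yellow-walled storage pot with a white floor, fixed to the bench, open at the top: outside diameter 58 mm, inside diameter 46 mm, 14 mm high, its inner floor 4 mm above the bench. Origin: centre of its underside, at bench height; z axis up.
- pot_green: green-walled storage pot with a white floor, fixed to the bench, open at the top: outside diameter 58 mm, inside diameter 46 mm, 14 mm high, its inner floor 4 mm above the bench. Origin: centre of its underside, at bench height; z axis up.
- pot_blue: blue-walled storage pot with a white floor, fixed to the bench, open at the top: outside diameter 58 mm, inside diameter 46 mm, 14 mm high, its inner floor 4 mm above the bench. Origin: centre of its underside, at bench height; z axis up.
- eyepiece: loose black eyepiece standing on the bench, 36 mm in diameter, 52 mm high, steel foot and sleeve below, black body above with a glass disc on top, no coloured ring; stays where it is. Origin: centre of its underside.
- oil_bottle: loose small amber immersion-oil bottle with a white cap, 32 mm in diameter, 66 mm high, standing on the bench; stays where it is. Origin: centre of its underside. (Other equipment - camera, boxes, dishes, keypad - stands at least 80 mm outside the area in which the listed things lie, none of it higher than 115 mm.)
Not all that is in view belongs to the job. Leave any turquoise look-alike of the objective_green alone. What is shaped like the objective_red but brown is not meant.

How it is judged (in metres and radians):
At the end, for the whole second after the job is handed in: Each objective stands upright (within 7 degrees) and at rest on the floor of the pot of its own ring's colour, within 12 mm of the pot's centre, released; the eyepiece and the oil bottle are upright and within 15 mm of where they stood (horizontal distance between objective_red and pot_red below 0.012 m and z of objective_red in the frame of pot_red between 0.001 and 0.008 m and angle between each of objective_red, objective_yellow, objective_green, objective_blue, eyepiece, oil_bottle's own z axis and vertical below 0.12 rad and linear speed of each of objective_red, objective_yellow, objective_green, objective_blue below 0.02 m/s and contact force between each of objective_red, objective_yellow, objective_green, objective_blue and the fingers below 0.1 N and horizontal distance between objective_yellow and pot_yellow below 0.012 m and z of objective_yellow in the frame of pot_yellow between 0.001 and 0.008 m and horizontal distance between objective_green and pot_green below 0.012 m and z of objective_green in the frame of pot_green between 0.001 and 0.008 m and horizontal distance between objective_blue and pot_blue below 0.012 m and z of objective_blue in the frame of pot_blue between 0.001 and 0.008 m and distance of each of eyepiece, oil_bottle from where it was at the start of the episode below 0.015 m); the robot touches nothing.
It fails at once if an objective is knocked over or tipped by more than about 35 degrees (angle between any of objective_red, objective_yellow, objective_green, objective_blue's own z axis and vertical above 0.6 rad).
It fails at once if an objective is dropped (falls freely by more than about 25 mm) or flung ((linear speed of objective_red above 0.7 m/s and contact force between objective_red and the fingers below 0.05 N) or (linear speed of objective_yellow above 0.7 m/s and contact force between objective_yellow and the fingers below 0.05 N) or (linear speed of objective_green above 0.7 m/s and contact force between objective_green and the fingers below 0.05 N) or (linear speed of objective_blue above 0.7 m/s and contact force between objective_blue and the fingers below 0.05 N)).
It fails at once if the eyepiece is shifted by more than 15 mm or knocked over (distance of eyepiece from where it was at the start of the episode above 0.015 m or angle between eyepiece's own z axis and vertical above 0.3 rad).
It fails at once if the oil bottle is shifted by more than 15 mm or knocked over (distance of oil_bottle from where it was at the start of the episode above 0.015 m or angle between oil_bottle's own z axis and vertical above 0.3 rad).
It also fails if it takes over 102 s, if anything falls off the work surface, if the arm or the gripper's body presses on something with over 40 N, if the wrist force passes 120 N, or if a joint passes its speed limit or range.

## Working session

There is one attempt and no reset: what is moved stays moved. The work goes in short steps, Python scripts to look and compute and a shell command to move; the robot and the scene stay as the last step left them, time stands still between calls to the robot, and variables do not carry over. Pictures are saved under pics/ and viewed, and the job is handed in when it is done.

```bash
mkdir -p pics; cat > h.py <<'E'
import numpy as np, cv2
from workcell import state, get_image, calibration, env
from scipy.spatial.transform import Rotation as R
def grab(n):
    s=state(); im,d=get_image(n); return s,im,d
def cam(n,s=None):
    c=calibration(n); f=192/np.tan(np.radians(c["vertical_fov"])/2)
    if n=="wrist":
        T=np.eye(4); T[:3,:3]=R.from_rotvec(s["tool_rot"]).as_matrix(); T[:3,3]=s["tool_pos"]
        T=T@np.array(c["T_tool_cam"])
    else: T=np.linalg.inv(np.array(c["view"]))
    return f,c["cx"],c["cy"],c["k1"],T
def ray(C,u,v):
    f,cx,cy,k,T=C
    x=(u-cx)/f;y=(v-cy)/f;rd=np.hypot(x,y);r=rd
    for _ in range(30): r=rd/(1+k*r*r)
    g=r/rd if rd>0 else 1
    return T[:3,3],T[:3,:3]@np.array([x*g,y*g,1])
def onz(C,u,v,z):
    o,d=ray(C,u,v); return o+d*(z-o[2])/d[2]
def dpt(C,u,v,dep):
    o,d=ray(C,u,v); return o+d*dep
E
python3 - <<'E'
from h import *
for n in("scene","top","wrist"):
    s,im,d=grab(n); np.savez("pics/%s0.npz"%n,im=im,d=d)
    cv2.imwrite("pics/%s0.png"%n,cv2.resize(im[:,:,::-1],(800,600)))
    c=calibration(n);print(n,c)
print(state())
E
```

```text
scene {'vertical_fov': 56.33803785865706, 'cx': 255.63547080484972, 'cy': 189.56576274880985, 'k1': 0.012496067808783205, 'view': array([[-4.99184702e-01,  8.66397477e-01, -1.30401294e-02,
         2.50266460e+02],
       [ 7.37690978e-01,  4.17037915e-01, -5.30934458e-01,
        -3.53694798e+02],
       [-4.54562047e-01, -2.74653945e-01, -8.47312549e-01,
         1.01279794e+03],
       [ 0.00000000e+00,  0.00000000e+00,  0.00000000e+00,
         1.00000000e+00]])}
top {'vertical_fov': 47.39880587073203, 'cx': 251.39814083344248, 'cy': 185.08706459169542, 'k1': -0.036053493068271464, 'view': array([[-1.51316572e-02, -9.99877058e-01,  4.11112598e-03,
         1.63233129e+01],
       [-9.79796481e-01,  1.40074723e-02, -1.99506004e-01,
         5.29805244e+02],
       [ 1.99423890e-01, -7.04692324e-03, -9.79887980e-01,
         8.00881562e+02],
       [ 0.00000000e+00,  0.00000000e+00,  0.00000000e+00,
         1.00000000e+00]])}
wrist {'vertical_fov': 67.17449489623378, 'cx': 256.5317507477371, 'cy': 192.0946000285783, 'k1': 0.02299392275346928, 'T_tool_cam': array([[ 2.14888009e-04,
[... 271 characters left out ...]
,  0.00000000e+00,
         1.00000000e+00]])}
{'time_s': 0.15, 'q': array([ 1.14884494e+00,  2.17581923e-01,  1.61457970e+00,  3.50618493e-06,
        1.31130105e+00, -1.12171459e-01]), 'dq': array([ 0.00135203, -0.00117884, -0.00430073, -0.00017928, -0.00033537,
       -0.00058555]), 'tau': array([-7.55026463e-05, -3.97442007e+01, -3.04414952e+01, -8.95709150e-05,
        5.80319887e-03,  2.33535013e-05]), 'tool_pos': array([190.23326014, 594.68756899, 230.26020261]), 'tool_rot': array([-4.84582408e-01, -3.10349082e+00,  2.83144112e-03]), 'wrist_force': array([ 0.17556422, -0.54227858, -0.35467799]), 'wrist_torque': array([0.01593321, 0.03359507, 0.00913053]), 'opening': 85.28694018561188}
```

View pics/top0.png

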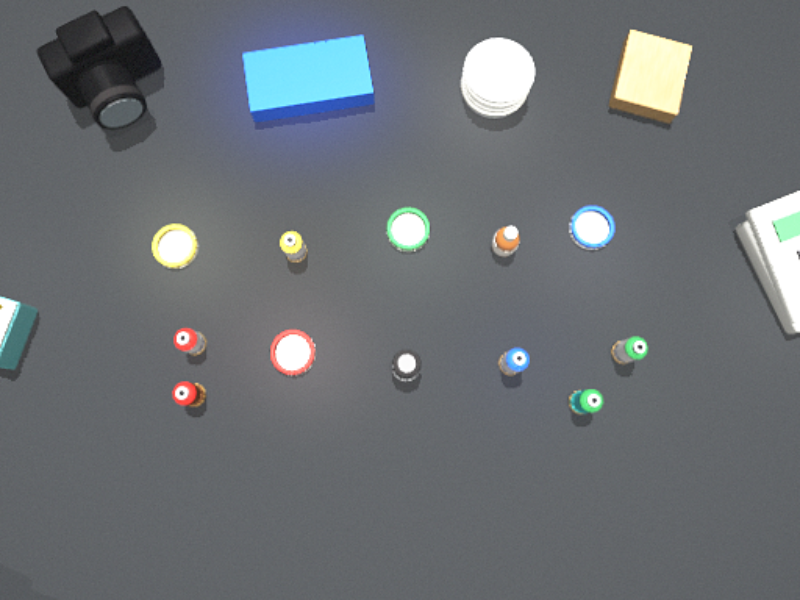

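View pics/scene0.png

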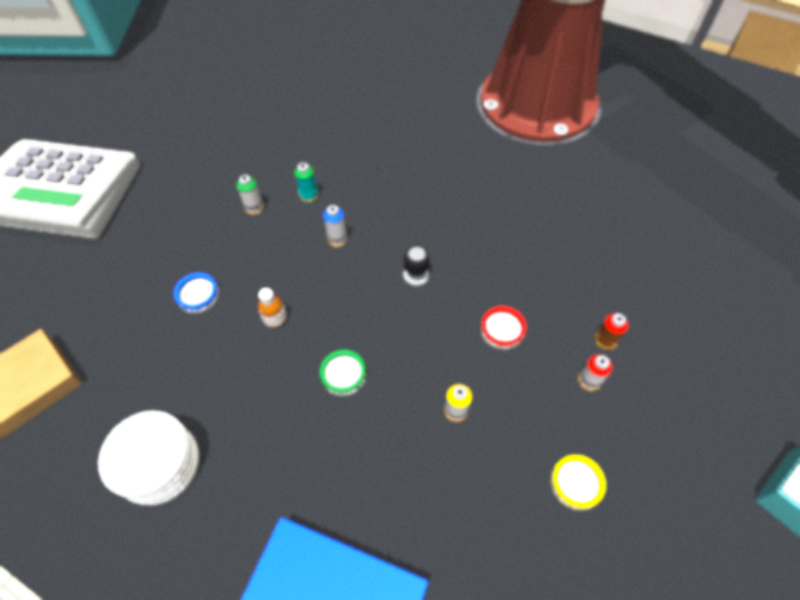

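View pics/wrist0.png

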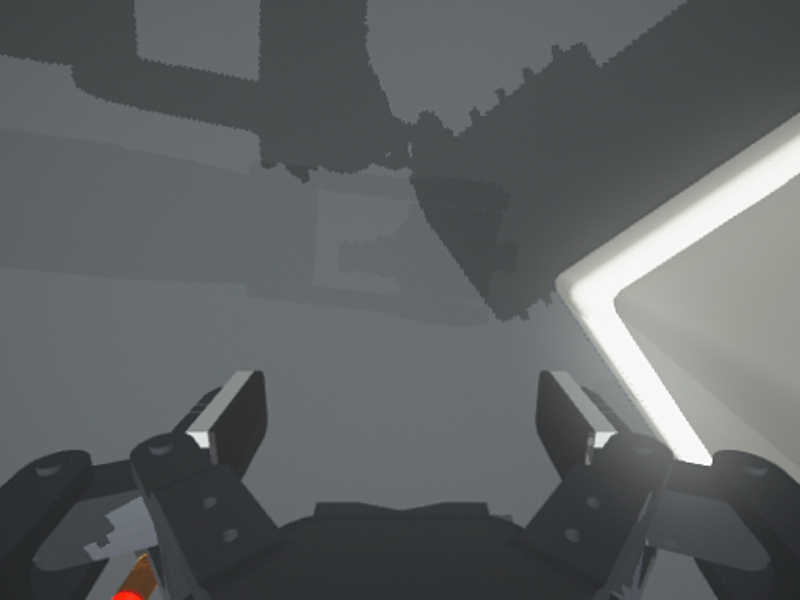

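```bash
python3 - <<'E'
from h import *
im=np.load("pics/top0.npz")["im"]
def cr(x0,y0,x1,y1,w=390,h=290): return cv2.resize(im[y0:y1,x0:x1],(w,h),interpolation=cv2.INTER_CUBIC)
a=cr(95,195,175,255);b=cr(355,205,435,265);c=cr(165,135,245,195);d=cr(295,205,375,265)
o=np.vstack([np.hstack([a,b]),np.hstack([c,d])]);cv2.imwrite("pics/crop0.png",o[:,:,::-1])
hsv=cv2.cvtColor(im,cv2.COLOR_RGB2HSV)
for n,(lo,hi) in dict(red=(172,8),yellow=(24,36),green=(45,85),blue=(100,118)).items():
    H=hsv[:,:,0]; m=((H>=lo)&(H<=hi)) if lo<hi else ((H>=lo)|(H<=hi))
    m=(m&(hsv[:,:,1]>140)&(hsv[:,:,2]>110)).astype(np.uint8)
    k,_,st,ce=cv2.connectedComponentsWithStats(m)
    for i in range(1,k):
        if st[i,4]>25: print(n,st[i],ce[i].round(1))
E
```

```text
red [111 210  15  14 102] [119. 217.]
red [110 244  16  15 116] [118.9 251.4]
green [401 216  13  13  62] [405.8 222.6]
green [371 249  14  15  82] [375.8 256.5]
blue [155  27  44  27  74] [171.4  34.1]
blue [160  59  80  19 625] [200.   68.5]
blue [375 134  16  15  26] [384.8 138.5]
blue [366 141  14  17  28] [370.5 151.5]
blue [324 223  15  14  97] [330.6 230. ]
```

View pics/crop0.png

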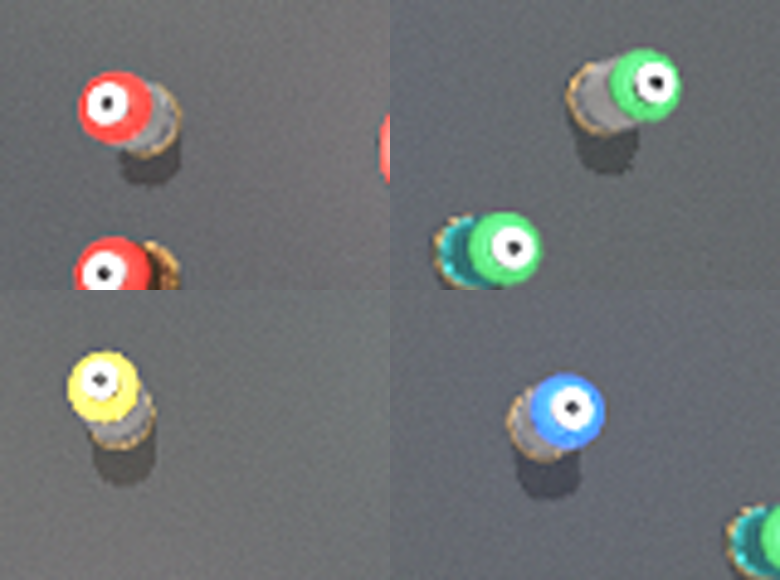

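```bash
python3 - <<'E'
from h import *
im=np.load("pics/top0.npz")["im"];C=cam("top")
P={}
for n,u,v,z in(("red",116.9,216.2,58),("green",409.6,222,66),("yellow",185.3,153.6,62),("blue",332.3,229.2,70)):
    print(n,onz(C,u-.5,v-.5,z).round(1))
print("eyepiece",onz(C,407*.64-.5,364*.64-.5,52).round(1),"bottle",onz(C,510*.64,232*.64,66).round(1))
print("brown",onz(C,183*.64-.5,392*.64,58).round(1),"turq",onz(C,594*.64-.5,400*.64,66).round(1))
for n,f,pts in(("top",.64,dict(yellow=(175,246),green=(408,230),blue=(592,228),red=(293,353))),("scene",.64,dict(yellow=(579,481),green=(343,372),blue=(196,292),red=(503,327)))):
    im=np.load("pics/%s0.npz"%n)["im"];C=cam(n)
    hsv=cv2.cvtColor(im,cv2.COLOR_RGB2HSV)
    m=((hsv[:,:,1]<60)&(hsv[:,:,2]>190)).astype(np.uint8)
    k,l,st,ce=cv2.connectedComponentsWithStats(m)
    for c,(u,v) in pts.items():
        i=l[int(v*f),int(u*f)]; print(n,"pot",c,st[i],ce[i].round(1),onz(C,*ce[i],9).round(1))
im=np.load("pics/scene0.npz")["im"]
def cr(x,y): x=int(x*.64);y=int(y*.64);return cv2.resize(im[y-20:y+20,x-26:x+26],(390,290),interpolation=cv2.INTER_CUBIC)
o=np.vstack([np.hstack([cr(599,368),cr(249,190)]),np.hstack([cr(458,398),cr(335,222)])]);cv2.imwrite("pics/crop1.png",o[:,:,::-1])
E
```

```text
red [472.8 268.5  58. ]
green [ 452.4 -290.5   66. ]
yellow [594.2 138.3  62. ]
blue [ 440.8 -141.3   70. ]
eyepiece [437.5  -6.5  52. ] bottle [ 598.6 -139.5   66. ]
brown [405.8 265.2  58. ] turq [ 388.6 -229.4   66. ]
top pot yellow [101 147  22  21 365] [111.7 157.3] [602.4 299.2   9. ]
top pot green [250 136  22  21 361] [260.8 146.4] [621.5 -12.8   9. ]
top pot blue [368 135  22  21 355] [378.6 145.1] [ 621.1 -260.9    9. ]
top pot red [176 214  23  23 407] [186.9 225.2] [458.3 139.6   9. ]
scene pot yellow [357 295  26  26 517] [369.7 307.8] [606.4 297.9   9. ]
scene pot green [208 228  23  20 375] [219.  237.4] [625.1 -14.1   9. ]
scene pot blue [115 178  21  17 263] [125.1 186.1] [ 623.9 -262.1    9. ]
scene pot red [311 200  23  18 319] [321.7 208.6] [462.1 138.5   9. ]
```

View pics/crop1.png

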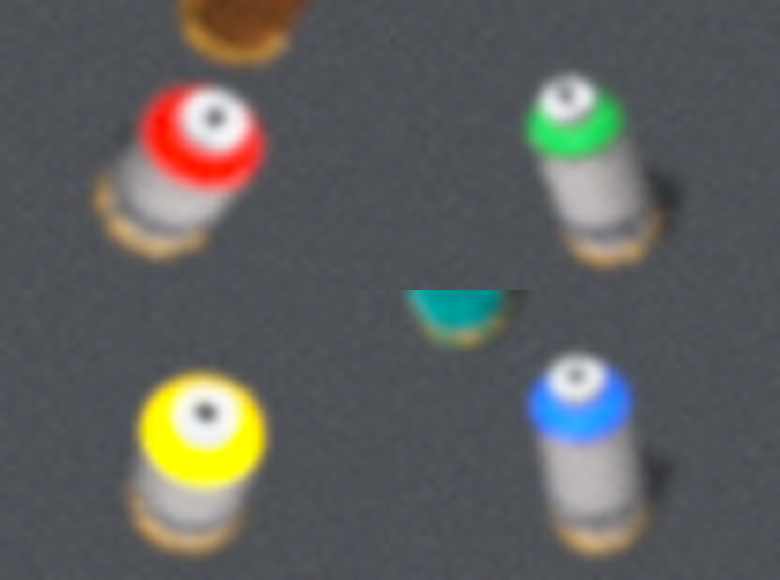

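```bash
cat > go.py <<'E'
import sys
from h import *
s=state();M=R.from_rotvec(s["tool_rot"]).as_matrix()
t=np.array([float(a) for a in sys.argv[1:4]])
d=M.T@(t-s["tool_pos"])/10
y=M[:,1]; yaw=-np.arctan2(y[0],y[1])
print("pos",s["tool_pos"].round(1),"t",s["time_s"],"open",round(s["opening"],1),"F",s["wrist_force"].round(1),"| cm",d.round(2),"yaw",round(yaw,3),"tilt",M[:,2].round(3), "q6",s["q"][5].round(2))
E
python3 go.py 474.7 267.9 150
```

```text
pos [190.2 594.7 230.3] t 0.15 open 85.3 F [ 0.2 -0.5 -0.4] | cm [-37.06 -22.44   8.06] yaw -0.31 tilt [-0.001 -0.002 -1.   ] q6 -0.11
```

```bash
python3 -m handwheel '[[-4,-2.4,0.5,-0.05,1],[-8,-4.8,1.5,-0.1,1],[-12,-7.2,2.5,-0.15,1],[-16,-9.6,3.5,-0.2,1],[-20,-12,4.5,-0.25,1],[-24,-14.4,5.5,-0.31,1],[-28,-16.8,6.5,-0.31,1],[-32,-19.3,7.5,-0.31,1],[-35,-21.2,8,-0.31,1],[-37.06,-22.44,8.06,-0.31,1],[-37.06,-22.44,8.06,-0.31,1],[-37.06,-22.44,8.06,-0.31,1]]' 60; python3 go.py 474.7 267.9 150
python3 - <<'E'
from h import *
s,im,d=grab("wrist");cv2.imwrite("pics/w1.png",cv2.resize(im[:,:,::-1],(800,600)))
E
```

```text
time_s: 1.35
tool_pos: [474.5, 267.6, 149.7]
tool_rot: [-0.002, -3.14, 0.002]
wrist_force: [-0.3, 0.3, -0.3]
opening: 85.8
pos [474.5 267.6 149.7] t 1.35 open 85.8 F [-0.3  0.3 -0.3] | cm [-0.02  0.03 -0.03] yaw -0.001 tilt [-0.002 -0.001 -1.   ] q6 -1.18
```

View pics/w1.png

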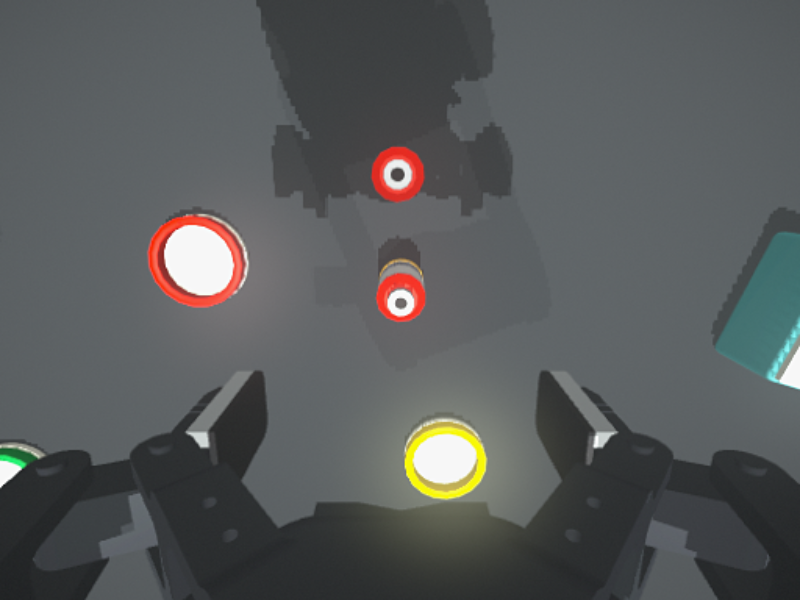

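The wrist view shows the grey-bodied red objective centred between the jaws at (401,303). The brown one is at (398,174) and the red pot at (203,260). I'll cross-check the positions from this view.

```bash
python3 - <<'E'
from h import *
s=state();C=cam("wrist",s)
print("red",onz(C,401*.64-.5,303*.64-.5,58).round(1),"pot red",onz(C,200*.64,260*.64,9).round(1),"pot yel",onz(C,446*.64,459*.64,9).round(1),"brown",onz(C,398*.64,174*.64,58).round(1))
E
python3 go.py 474.7 267.9 16
```

```text
red [472.2 266.7  58. ] pot red [458.3 140.2   9. ] pot yel [602.3 299.3   9. ] brown [406.  265.6  58. ]
pos [474.2 268.2 149.8] t 1.4 open 85.2 F [ 0.3 -0.5  0.3] | cm [-8.000e-02 -1.000e-02  1.338e+01] yaw 0.0 tilt [-0.002 -0.001 -1.   ] q6 -1.18
```

```bash
python3 -m handwheel '[[0.1,-0.05,3,0,1],[0.1,-0.05,6,0,1],[0.1,-0.05,9,0,1],[0.1,-0.05,11,0,1],[0.1,-0.05,12.5,0,1],[0.1,-0.05,13.4,0,1],[0.1,-0.05,13.4,0,1],[0.1,-0.05,13.4,0,0.6],[0.1,-0.05,13.4,0,0.45],[0.1,-0.05,13.4,0,0.35],[0.1,-0.05,13.4,0,0.3],[0.1,-0.05,13.4,0,0.2]]' 60
python3 -m handwheel '[[0,0,0,0,0],[0,0,0,0,0],[0,0,0,0,0],[0,0,0,0,0]]' 60
python3 go.py 459.2 139.6 60
```

```text
time_s: 2.6
tool_pos: [473.9, 267.8, 16.8]
tool_rot: [0.0, 3.141, -0.001]
wrist_force: [-0.2, 1.0, 3.5]
opening: 26.7
time_s: 3.0
tool_pos: [474.0, 267.7, 16.8]
tool_rot: [0.0, 3.141, -0.001]
wrist_force: [0.1, -0.1, 1.3]
opening: 26.5
pos [474.  267.7  16.8] t 3.0 open 26.5 F [ 0.1 -0.1  1.3] | cm [  1.47 -12.82  -4.31] yaw -0.0 tilt [ 0.    -0.001 -1.   ] q6 -1.18
```

```bash
python3 -m handwheel '[[0,0,-1,0,0],[0,0,-3,0,0],[0.1,-1,-5,0,0],[0.4,-3,-6,0,0],[0.7,-6,-6,0,0],[1,-9,-6,0,0],[1.3,-11,-6,0,0],[1.4,-12.3,-6,0,0],[1.4,-12.82,-6,0,0],[1.4,-12.82,-6,0,0],[1.4,-12.82,-6,0,0]]'
python3 go.py 459.2 139.6 20.8
python3 - <<'E'
from h import *
s,im,d=grab("wrist");C=cam("wrist",s);cv2.imwrite("pics/w2.png",cv2.resize(im[:,:,::-1],(800,600)))
E
```

```text
time_s: 4.1
tool_pos: [460.3, 140.2, 77.1]
tool_rot: [-0.0, 3.141, -0.0]
wrist_force: [0.9, 0.2, -0.8]
opening: 26.6
pos [460.3 140.2  77.1] t 4.1 open 26.6 F [ 0.9  0.2 -0.8] | cm [ 0.11 -0.06  5.63] yaw 0.0 tilt [ 0.001 -0.    -1.   ] q6 -1.42
```

View pics/w2.png

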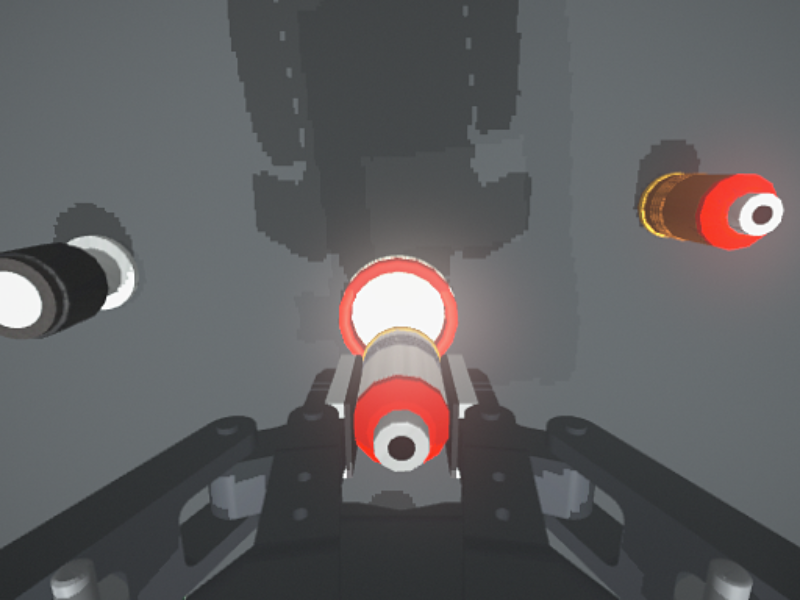

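The red objective is held upright, its nose at (401,447), over the red pot at (399,310).

```bash
python3 - <<'E'
from h import *
s=state();C=cam("wrist",s)
print("nose",onz(C,401.5*.64,447*.64,118.5).round(1), "pot L/R rim",onz(C,340*.64,308*.64,14).round(1),onz(C,458*.64,308*.64,14).round(1),"pot top rim edge far", onz(C,399*.64,260*.64,14).round(1))
E
python3 go.py 459.2 139.6 20.8
```

```text
nose [459.  139.5 118.5] pot L/R rim [453.3 110.6  14. ] [453.3 166.3  14. ] pot top rim edge far [430.3 138.4  14. ]
pos [460.2 140.3  77.1] t 4.15 open 26.4 F [ 0.3  0.2 -0.3] | cm [ 0.11 -0.07  5.63] yaw 0.0 tilt [ 0.001 -0.    -1.   ] q6 -1.42
```

```bash
python3 -m handwheel '[[0,-0.05,1.5,0,0],[0,-0.05,3,0,0],[0,-0.05,4.2,0,0],[0,-0.05,4.8,0,0],[0,-0.05,5.2,0,0],[0,-0.05,5.4,0,0],[0,-0.05,5.55,0,0],[0,-0.05,5.6,0,0],[0,-0.05,5.65,0,0],[0,-0.05,5.65,0,0]]'
python3 go.py 459.2 139.6 20.8
```

```text
time_s: 5.15
tool_pos: [460.6, 139.8, 20.9]
tool_rot: [-0.001, 3.14, -0.0]
wrist_force: [-0.6, 0.0, -0.9]
opening: 26.6
pos [460.6 139.8  20.9] t 5.15 open 26.6 F [-0.6  0.  -0.9] | cm [ 0.14 -0.02  0.01] yaw 0.0 tilt [ 0.001 -0.    -1.   ] q6 -1.42
```

```bash
python3 -m handwheel '[[0,0,0.05,0,0],[0,0,0.08,0,0],[0,0,0.08,0,0],[0,0,0.08,0,0]]'
```

```text
time_s: 5.55
tool_pos: [460.6, 139.8, 20.8]
tool_rot: [-0.001, 3.141, -0.0]
wrist_force: [-2.5, -0.2, 6.4]
opening: 26.2
```

```bash
python3 -m handwheel '[[0,0,0,0,0.4],[0,0,0,0,0.5],[0,0,0,0,0.6],[0,0,0,0,0.7],[0,0,0,0,0.8],[0,0,-1.5,0,1],[0,0,-4,0,1],[0,0,-8,0,1],[0,0,-12,0,1],[0,0,-13,0,1]]'
python3 go.py 595 138 150
python3 - <<'E'
from h import *
s,im,d=grab("wrist");cv2.imwrite("pics/w3.png",cv2.resize(im[:,:,::-1],(800,600)))
E
```

```text
time_s: 6.55
tool_pos: [464.1, 140.4, 156.0]
tool_rot: [-0.001, 3.131, 0.002]
wrist_force: [0.5, 0.3, 0.0]
opening: 85.7
pos [464.1 140.4 156. ] t 6.55 open 85.7 F [0.5 0.3 0. ] | cm [-13.08  -0.25   0.74] yaw 0.001 tilt [ 0.011  0.001 -1.   ] q6 -1.42
```

View pics/w3.png

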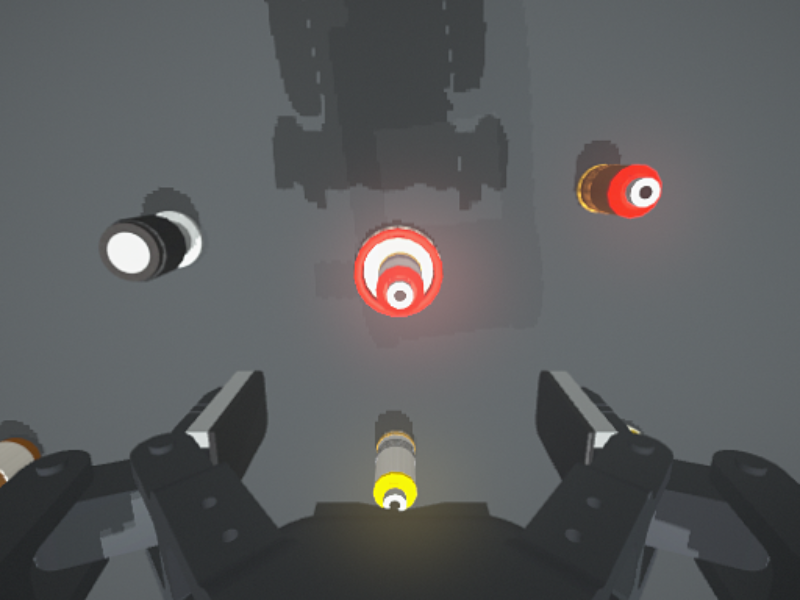

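Red stands upright and centred in the red pot at (399,272). Yellow is next.

```bash
python3 -m handwheel '[[-2.5,0,0.2,0,1],[-6,-0.1,0.4,0,1],[-9.5,-0.2,0.6,0,1],[-12,-0.25,0.7,0,1],[-13.08,-0.25,0.7,0,1],[-13.08,-0.25,0.7,0,1],[-13.08,-0.25,0.7,0,1]]'
python3 go.py 595 138 18
python3 - <<'E'
from h import *
s,im,d=grab("wrist");C=cam("wrist",s)
hsv=cv2.cvtColor(im,cv2.COLOR_RGB2HSV);m=((abs(hsv[:,:,0].astype(int)-30)<6)&(hsv[:,:,1]>150)&(hsv[:,:,2]>120)).astype(np.uint8)
k,l,st,ce=cv2.connectedComponentsWithStats(m)
for i in range(1,k):
    if st[i,4]>80:
        x,y,w,h,a=st[i];print(st[i],onz(C,x+w/2-.5,y+h/2-.5,51).round(1))
E
```

```text
time_s: 7.3
tool_pos: [593.1, 138.0, 148.6]
tool_rot: [-0.001, 3.135, 0.001]
wrist_force: [-0.3, 0.2, 0.2]
opening: 85.6
pos [593.1 138.  148.6] t 7.3 open 85.6 F [-0.3  0.2  0.2] | cm [-1.100e-01 -1.000e-02  1.306e+01] yaw 0.001 tilt [ 0.007  0.001 -1.   ] q6 -1.46
[388 164  60  56 907] [591.7 274.3  51. ]
[239 179  32  32 534] [594.5 135.3  51. ]
```

```bash
python3 -m handwheel '[[-0.1,-0.05,3,0,1],[-0.1,-0.05,6,0,1],[-0.1,-0.05,9,0,1],[-0.1,-0.05,11,0,1],[-0.1,-0.05,12.3,0,1],[-0.1,-0.05,13.05,0,1],[-0.1,-0.05,13.05,0,1],[-0.1,-0.05,13.05,0,0.6],[-0.1,-0.05,13.05,0,0.45],[-0.1,-0.05,13.05,0,0.35],[-0.1,-0.05,13.05,0,0.3],[-0.1,-0.05,13.05,0,0.2]]' 60
python3 -m handwheel '[[0,0,0,0,0],[0,0,0,0,0],[0,0,0,0,0]]' 60
python3 go.py 604 299 80
```

```text
time_s: 8.55
tool_pos: [595.9, 137.8, 19.5]
tool_rot: [-0.001, 3.132, 0.002]
wrist_force: [-0.5, 0.6, 2.7]
opening: 26.2
time_s: 8.85
tool_pos: [595.9, 137.8, 19.5]
tool_rot: [-0.001, 3.133, 0.002]
wrist_force: [0.5, -0.0, 1.1]
opening: 26.5
pos [595.9 137.8  19.5] t 8.85 open 26.5 F [ 0.5 -0.   1.1] | cm [-0.88 16.13 -6.02] yaw 0.001 tilt [ 0.009  0.001 -1.   ] q6 -1.46
```

```bash
python3 -m handwheel '[[0,0,-1,0,0],[0,0,-3,0,0],[-0.1,1,-5,0,0],[-0.2,3.5,-6,0,0],[-0.4,6.5,-6,0,0],[-0.6,9.5,-6,0,0],[-0.7,12.5,-6,0,0],[-0.8,15,-6,0,0],[-0.88,16.13,-6,0,0],[-0.88,16.13,-6,0,0],[-0.88,16.13,-6,0,0]]'
python3 go.py 604 299 23.5
python3 - <<'E'
from h import *
s,im,d=grab("wrist");C=cam("wrist",s);cv2.imwrite("pics/w4.png",cv2.resize(im[:,:,::-1],(800,600)))
E
```

```text
time_s: 9.95
tool_pos: [603.7, 298.1, 79.4]
tool_rot: [-0.001, 3.133, -0.0]
wrist_force: [-0.0, -0.4, -2.3]
opening: 26.6
pos [603.7 298.1  79.4] t 9.95 open 26.6 F [-0.  -0.4 -2.3] | cm [0.01 0.09 5.59] yaw 0.001 tilt [ 0.008 -0.    -1.   ] q6 -1.21
```

View pics/w4.png

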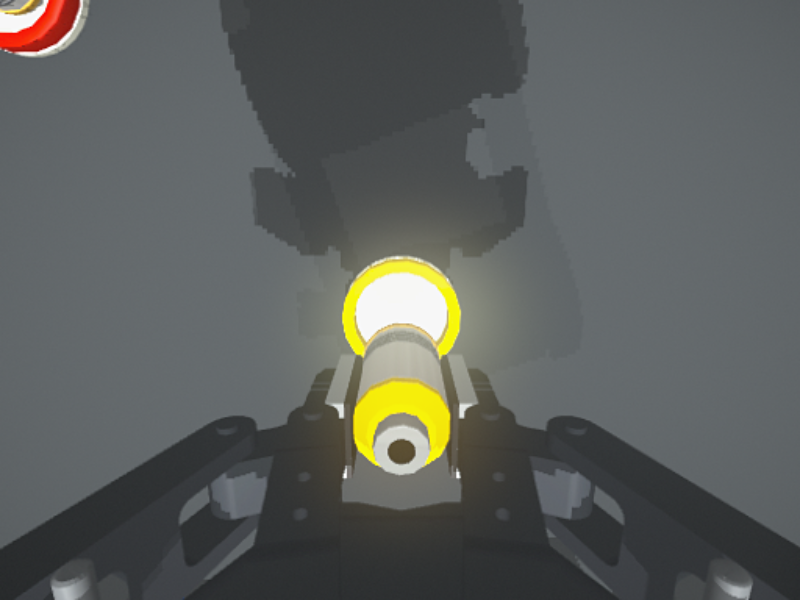

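Yellow is held upright, its nose at (402,452), over the yellow pot at (402,312).

```bash
python3 -m handwheel '[[0,0.05,1.5,0,0],[0,0.05,3,0,0],[0,0.05,4.2,0,0],[0,0.05,4.8,0,0],[0,0.05,5.2,0,0],[0,0.05,5.4,0,0],[0,0.05,5.5,0,0],[0,0.05,5.55,0,0],[0,0.05,5.6,0,0],[0,0.05,5.6,0,0]]'
python3 -m handwheel '[[0,0,0.05,0,0],[0,0,0.05,0,0],[0,0,0.05,0,0]]'
```

```text
time_s: 11.0
tool_pos: [604.5, 298.3, 23.9]
tool_rot: [-0.0, 3.133, 0.0]
wrist_force: [-0.2, 0.2, -2.1]
opening: 26.3
time_s: 11.3
tool_pos: [604.6, 298.4, 23.5]
tool_rot: [-0.0, 3.133, 0.001]
wrist_force: [0.4, 0.2, -1.4]
opening: 26.5
```

```bash
python3 -m handwheel '[[0,0,0.05,0,0],[0,0,0.07,0,0],[0,0,0.07,0,0],[0,0,0.07,0,0]]'
```

```text
time_s: 11.7
tool_pos: [604.7, 298.4, 23.5]
tool_rot: [-0.0, 3.133, 0.0]
wrist_force: [-1.6, -1.7, 4.2]
opening: 26.5
```

Contact with the floor. I'll release, rise and look.

```bash
python3 -m handwheel '[[0,0,0,0,0.4],[0,0,0,0,0.5],[0,0,0,0,0.6],[0,0,0,0,0.7],[0,0,0,0,0.8],[0,0,-1.5,0,1],[0,0,-4,0,1],[0,0,-8,0,1],[0,0,-12,0,1],[0,0,-13,0,1],[0,0,-13,0,1]]'
python3 go.py 452.8 -291 160
python3 - <<'E'
from h import *
s,im,d=grab("wrist");cv2.imwrite("pics/w5.png",cv2.resize(im[:,:,::-1],(800,600)))
E
```

```text
time_s: 12.8
tool_pos: [605.8, 299.3, 158.1]
tool_rot: [-0.001, 3.125, 0.005]
wrist_force: [-0.5, 0.2, -0.2]
opening: 85.3
pos [605.8 299.3 158.1] t 12.8 open 85.3 F [-0.5  0.2 -0.2] | cm [ 15.32 -59.02  -0.62] yaw 0.0 tilt [ 0.016  0.003 -1.   ] q6 -1.21
```

View pics/w5.png

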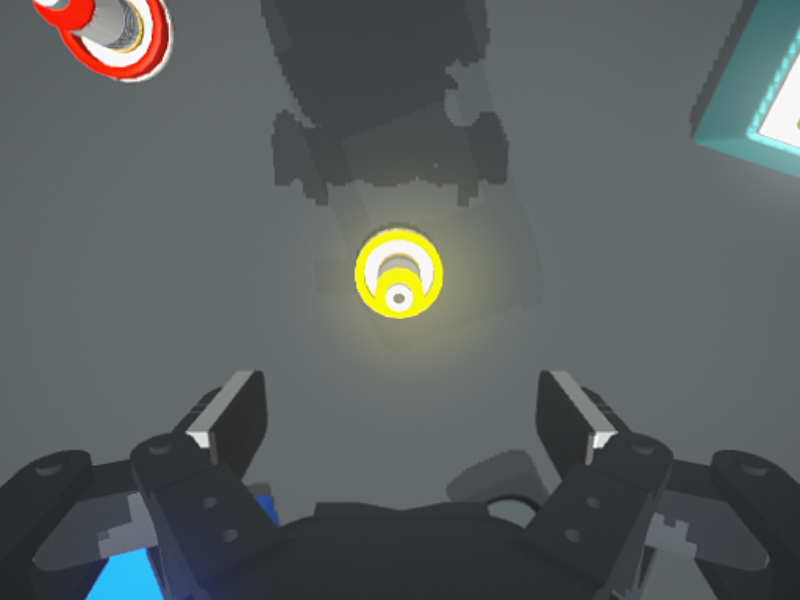

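```bash
python3 -m handwheel '[[1,-3,0,0,1],[2.2,-8,0,0,1],[3.4,-13,0,0,1],[4.6,-18,0,0,1],[5.8,-23,0,0,1],[7,-28,0,0,1],[8.2,-33,0,0,1],[9.4,-37,0,0,1],[10,-39,0,0,1],[10,-40,0,0,1],[10,-40,0,0,1],[10,-40,0,0,1]]'
python3 go.py 452.8 -291 160
```

```text
time_s: 14.05
tool_pos: [503.9, -100.4, 152.4]
tool_rot: [-0.001, 3.132, 0.004]
wrist_force: [-0.5, 0.1, 0.4]
opening: 85.3
pos [ 503.9 -100.4  152.4] t 14.05 open 85.3 F [-0.5  0.1  0.4] | cm [  5.12 -19.06  -0.86] yaw 0.001 tilt [ 0.01   0.003 -1.   ] q6 -1.91
```

```bash
python3 -m handwheel '[[0.8,-3,-0.4,0,1],[2,-7,-0.8,0,1],[3,-11,-0.8,0,1],[4.2,-15,-0.8,0,1],[5,-18,-0.8,0,1],[5.12,-19.06,-0.8,0,1],[5.12,-19.06,-0.8,0,1],[5.12,-19.06,-0.8,0,1]]'
python3 go.py 452.8 -291 20
python3 - <<'E'
from h import *
s,im,d=grab("wrist");C=cam("wrist",s);cv2.imwrite("pics/w6.png",cv2.resize(im[:,:,::-1],(800,600)))
hsv=cv2.cvtColor(im,cv2.COLOR_RGB2HSV);m=((abs(hsv[:,:,0].astype(int)-68)<14)&(hsv[:,:,1]>130)&(hsv[:,:,2]>90)).astype(np.uint8)
k,l,st,ce=cv2.connectedComponentsWithStats(m)
for i in range(1,k):
    if st[i,4]>80:
        x,y,w,h,a=st[i];print(st[i],onz(C,x+w/2-.5,y+h/2-.5,55).round(1))
E
```

```text
time_s: 14.85
tool_pos: [453.4, -289.3, 159.0]
tool_rot: [-0.003, 3.132, 0.006]
wrist_force: [0.2, -0.5, -0.4]
opening: 85.5
pos [ 453.4 -289.3  159. ] t 14.85 open 85.5 F [ 0.2 -0.5 -0.4] | cm [ 0.19 -0.23 13.89] yaw 0.002 tilt [ 0.009  0.004 -1.   ] q6 -2.28
[310  98  35  34 604] [ 388.7 -232.4   55. ]
[238 174  32  31 467] [ 451.9 -292.5   55. ]
```

View pics/w6.png

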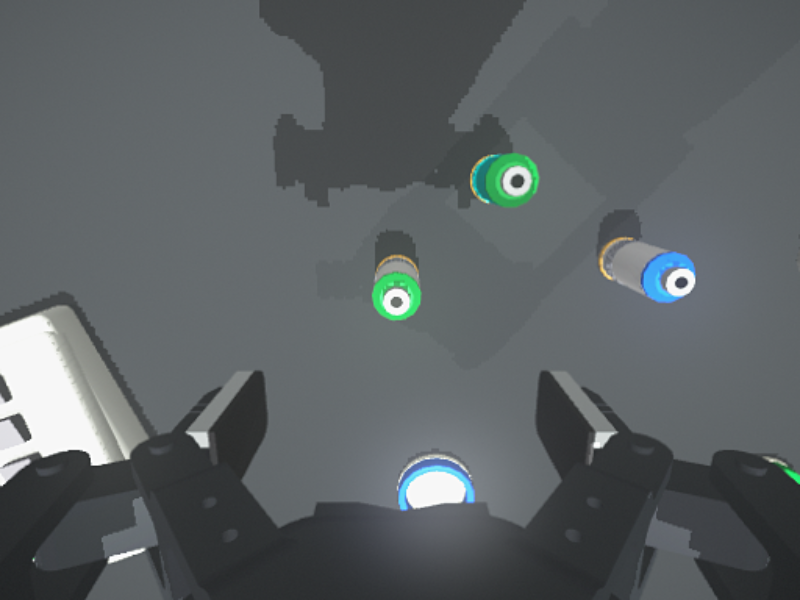

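The target is the grey-bodied green at (397,298). The turquoise one at (505,180) is left alone, and the jaws clear it. I'll descend and grip.

```bash
python3 -m handwheel '[[0.15,-0.25,3,0,1],[0.15,-0.25,6.5,0,1],[0.15,-0.25,9.5,0,1],[0.15,-0.25,11.5,0,1],[0.15,-0.25,13,0,1],[0.15,-0.25,13.9,0,1],[0.15,-0.25,13.9,0,1],[0.15,-0.25,13.9,0,0.6],[0.15,-0.25,13.9,0,0.45],[0.15,-0.25,13.9,0,0.35],[0.15,-0.25,13.9,0,0.3],[0.15,-0.25,13.9,0,0.2]]' 60
python3 -m handwheel '[[0,0,0,0,0],[0,0,0,0,0],[0,0,0,0,0]]' 60
python3 go.py 623.5 -13.2 130
```

```text
time_s: 16.1
tool_pos: [453.9, -291.8, 21.1]
tool_rot: [-0.004, 3.13, 0.004]
wrist_force: [-0.1, 0.5, 4.2]
opening: 26.8
time_s: 16.4
tool_pos: [453.8, -291.8, 21.1]
tool_rot: [-0.004, 3.131, 0.004]
wrist_force: [-0.9, -0.4, 2.0]
opening: 26.6
pos [ 453.8 -291.8   21.1] t 16.4 open 26.6 F [-0.9 -0.4  2. ] | cm [-17.15  27.85 -10.64] yaw 0.002 tilt [ 0.011  0.003 -1.   ] q6 -2.29
```

```bash
python3 -m handwheel '[[0,0,-1,0,0],[0,0,-3.5,0,0],[0,0,-7,0,0],[0,0,-9.5,0,0],[-1,1.5,-10.6,0,0],[-2.5,4,-10.6,0,0],[-4,6.5,-10.6,0,0],[-6,9.5,-10.6,0,0],[-8,13,-10.6,0,0],[-10,16,-10.6,0,0],[-11,18,-10.6,0,0],[-11,18,-10.6,0,0]]'
python3 go.py 623.5 -13.2 130
```

```text
time_s: 17.6
tool_pos: [563.0, -109.0, 128.9]
tool_rot: [-0.01, 3.13, 0.006]
wrist_force: [-0.2, -0.3, -1.7]
opening: 26.8
pos [ 563.  -109.   128.9] t 17.6 open 26.8 F [-0.2 -0.3 -1.7] | cm [-6.11  9.54 -0.01] yaw 0.006 tilt [ 0.011  0.004 -1.   ] q6 -1.9
```

```bash
python3 -m handwheel '[[-1.2,2,0,0,0],[-3,4.5,0,0,0],[-4.5,7,0,0,0],[-5.7,9,0,0,0],[-6.11,9.54,0.5,0.006,0],[-6.11,9.54,2,0.006,0],[-6.11,9.54,3.5,0.006,0],[-6.11,9.54,4.5,0.006,0],[-6.11,9.54,4.5,0.006,0],[-6.11,9.54,4.5,0.006,0]]'
python3 go.py 623.5 -13.2 25.1
python3 - <<'E'
from h import *
s,im,d=grab("wrist");C=cam("wrist",s);cv2.imwrite("pics/w7.png",cv2.resize(im[:,:,::-1],(800,600)))
E
```

```text
time_s: 18.6
tool_pos: [623.1, -13.7, 83.9]
tool_rot: [0.001, 3.132, 0.006]
wrist_force: [-0.1, 0.2, -1.0]
opening: 26.8
pos [623.1 -13.7  83.9] t 18.6 open 26.8 F [-0.1  0.2 -1. ] | cm [0.02 0.03 5.88] yaw -0.001 tilt [ 0.009  0.004 -1.   ] q6 -1.71
```

View pics/w7.png

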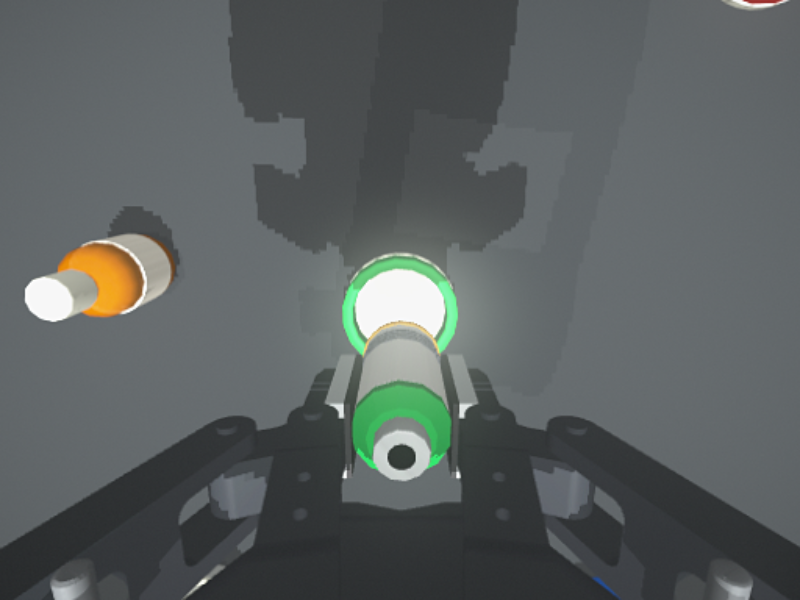

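Green is held upright over the green pot, whose rim centre is at (400,312); the bottle at (115,280) is well clear.

```bash
python3 -m handwheel '[[0,0.05,1.5,0,0],[0,0.05,3,0,0],[0,0.05,4.4,0,0],[0,0.05,5,0,0],[0,0.05,5.4,0,0],[0,0.05,5.6,0,0],[0,0.05,5.75,0,0],[0,0.05,5.85,0,0],[0,0.05,5.9,0,0],[0,0.05,5.9,0,0]]'
python3 -m handwheel '[[0,0,0.05,0,0],[0,0,0.07,0,0],[0,0,0.07,0,0],[0,0,0.07,0,0]]'
```

```text
time_s: 19.65
tool_pos: [624.9, -13.0, 26.3]
tool_rot: [0.001, 3.13, 0.005]
wrist_force: [-0.4, 0.7, -1.8]
opening: 26.8
time_s: 20.05
tool_pos: [624.9, -13.0, 25.6]
tool_rot: [0.001, 3.13, 0.005]
wrist_force: [0.9, 0.3, -0.7]
opening: 26.2
```

```bash
python3 -m handwheel '[[0,0,0.05,0,0],[0,0,0.09,0,0],[0,0,0.09,0,0],[0,0,0.09,0,0]]'
```

```text
time_s: 20.45
tool_pos: [625.0, -13.0, 25.1]
tool_rot: [0.001, 3.13, 0.005]
wrist_force: [-2.0, 0.6, 0.9]
opening: 26.8
```

```bash
python3 -m handwheel '[[0,0,0.03,0,0],[0,0,0.03,0,0.4],[0,0,0.03,0,0.5],[0,0,0.03,0,0.6],[0,0,0.03,0,0.7],[0,0,0.03,0,0.8],[0,0,-1.5,0,1],[0,0,-4,0,1],[0,0,-8,0,1],[0,0,-12,0,1],[0,0,-13,0,1],[0,0,-13,0,1]]'
python3 go.py 441.5 -141.5 160
python3 - <<'E'
from h import *
s,im,d=grab("wrist");cv2.imwrite("pics/w8.png",cv2.resize(im[:,:,::-1],(800,600)))
E
```

```text
time_s: 21.65
tool_pos: [625.9, -13.8, 159.3]
tool_rot: [0.001, 3.122, 0.004]
wrist_force: [-0.5, 1.2, -0.6]
opening: 85.2
pos [625.9 -13.8 159.3] t 21.65 open 85.2 F [-0.5  1.2 -0.6] | cm [ 18.43 -12.78  -0.45] yaw -0.0 tilt [ 0.019  0.002 -1.   ] q6 -1.71
```

View pics/w8.png

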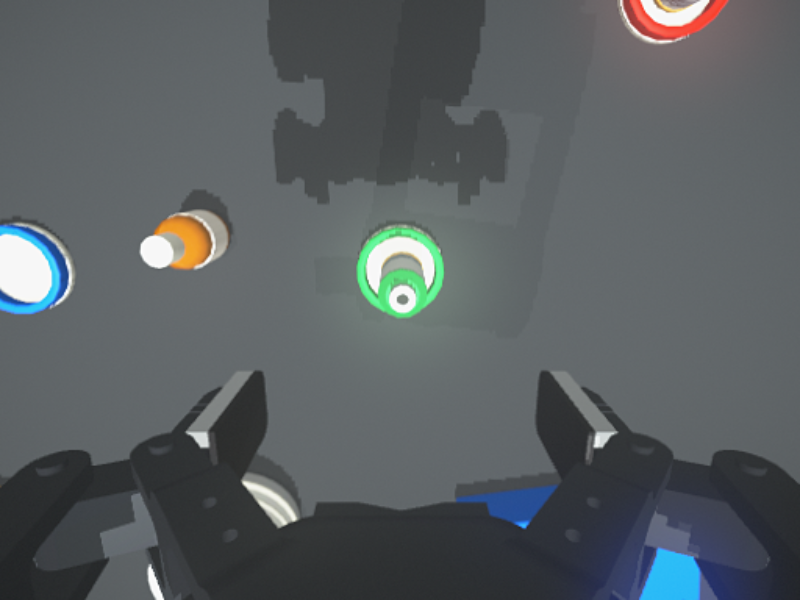

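Green stands upright in the green pot at (401,270). Blue is last.

```bash
python3 -m handwheel '[[2.5,-1.8,-0.2,0,1],[6,-4.2,-0.4,0,1],[9.5,-6.6,-0.4,0,1],[13,-9,-0.4,0,1],[16,-11.2,-0.4,0,1],[18,-12.5,-0.4,0,1],[18.43,-12.78,-0.4,0,1],[18.43,-12.78,-0.4,0,1],[18.43,-12.78,-0.4,0,1]]'
python3 go.py 441.5 -141.5 22
python3 - <<'E'
from h import *
s,im,d=grab("wrist");C=cam("wrist",s);cv2.imwrite("pics/w9.png",cv2.resize(im[:,:,::-1],(800,600)))
hsv=cv2.cvtColor(im,cv2.COLOR_RGB2HSV);m=((abs(hsv[:,:,0].astype(int)-108)<10)&(hsv[:,:,1]>130)&(hsv[:,:,2]>90)).astype(np.uint8)
k,l,st,ce=cv2.connectedComponentsWithStats(m)
for i in range(1,k):
    if st[i,4]>80:
        x,y,w,h,a=st[i];print(st[i],onz(C,x+w/2-.5,y+h/2-.5,59).round(1))
E
```

```text
time_s: 22.6
tool_pos: [439.9, -140.7, 156.7]
tool_rot: [0.001, 3.128, 0.006]
wrist_force: [0.6, 0.4, -0.0]
opening: 85.6
pos [ 439.9 -140.7  156.7] t 22.6 open 85.6 F [ 0.6  0.4 -0. ] | cm [ 0.03 -0.14 13.47] yaw -0.0 tilt [ 0.014  0.004 -1.   ] q6 -2.04
[238 177  32  32 474] [ 440.3 -143.9   59. ]
[154 305  25  31 189] [ 570.  -229.8   59. ]
```

View pics/w9.png

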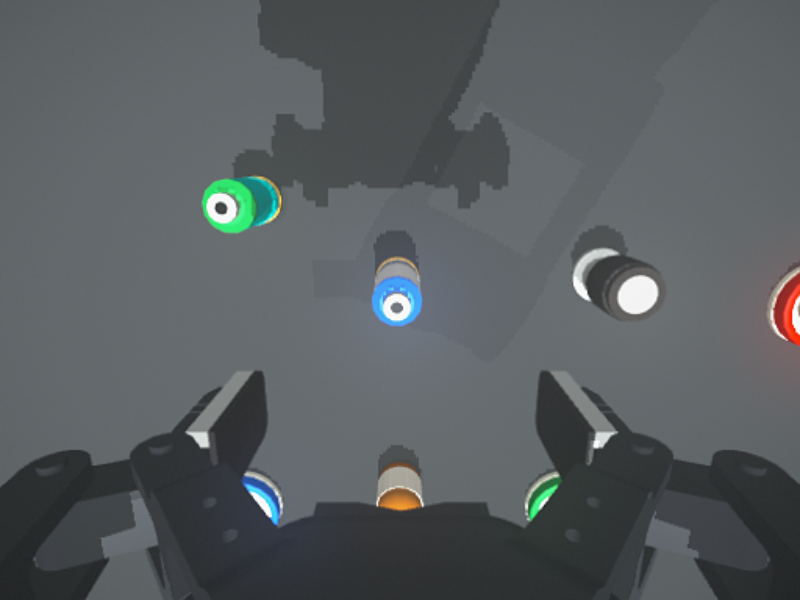

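```bash
python3 -m handwheel '[[0.05,-0.2,3,0,1],[0.05,-0.2,6,0,1],[0.05,-0.2,9,0,1],[0.05,-0.2,11,0,1],[0.05,-0.2,12.5,0,1],[0.05,-0.2,13.4,0,1],[0.05,-0.2,13.4,0,1],[0.05,-0.2,13.4,0,0.6],[0.05,-0.2,13.4,0,0.45],[0.05,-0.2,13.4,0,0.35],[0.05,-0.2,13.4,0,0.3],[0.05,-0.2,13.4,0,0.2]]' 60
python3 -m handwheel '[[0,0,0,0,0],[0,0,0,0,0],[0,0,0,0,0]]' 60
python3 go.py 623 -261 130
```

```text
time_s: 23.85
tool_pos: [442.5, -142.6, 23.9]
tool_rot: [-0.0, 3.126, 0.004]
wrist_force: [-1.0, 0.4, 4.6]
opening: 26.9
time_s: 24.15
tool_pos: [442.4, -142.6, 24.0]
tool_rot: [-0.0, 3.126, 0.004]
wrist_force: [0.2, -0.2, 1.7]
opening: 26.9
pos [ 442.4 -142.6   24. ] t 24.15 open 26.9 F [ 0.2 -0.2  1.7] | cm [-18.22 -11.81 -10.35] yaw 0.0 tilt [ 0.016  0.003 -1.   ] q6 -2.05
```

```bash
python3 -m handwheel '[[0,0,-1,0,0],[0,0,-3.5,0,0],[0,0,-7,0,0],[-0.5,-0.3,-9.5,0,0],[-2,-1.3,-10.3,0,0],[-5,-3.2,-10.3,0,0],[-8,-5.2,-10.3,0,0],[-11,-7.1,-10.3,0,0],[-14,-9.1,-10.3,0,0],[-17,-11,-10.3,0,0],[-18.2,-11.8,-10.3,0,0],[-18.22,-11.81,-10.3,0,0]]'
python3 go.py 623 -261 85
```

```text
time_s: 25.35
tool_pos: [624.3, -262.3, 129.8]
tool_rot: [0.001, 3.125, 0.003]
wrist_force: [-0.3, -0.0, -1.1]
opening: 26.4
pos [ 624.3 -262.3  129.8] t 25.35 open 26.4 F [-0.3 -0.  -1.1] | cm [0.21 0.12 4.47] yaw -0.0 tilt [ 0.017  0.002 -1.   ] q6 -2.08
```

```bash
python3 -m handwheel '[[0.1,0.1,1,0,0],[0.2,0.12,2.5,0,0],[0.2,0.12,4,0,0],[0.2,0.12,4.47,0,0],[0.2,0.12,4.47,0,0],[0.2,0.12,4.47,0,0]]'
python3 go.py 623 -261 28
python3 - <<'E'
from h import *
s,im,d=grab("wrist");C=cam("wrist",s);cv2.imwrite("pics/w10.png",cv2.resize(im[:,:,::-1],(800,600)))
E
```

```text
time_s: 25.95
tool_pos: [623.0, -260.8, 84.9]
tool_rot: [0.001, 3.125, 0.004]
wrist_force: [-0.2, 0.0, -2.1]
opening: 26.9
pos [ 623.  -260.8   84.9] t 25.95 open 26.9 F [-0.2  0.  -2.1] | cm [ 0.09 -0.03  5.68] yaw -0.0 tilt [ 0.017  0.002 -1.   ] q6 -2.08
```

View pics/w10.png

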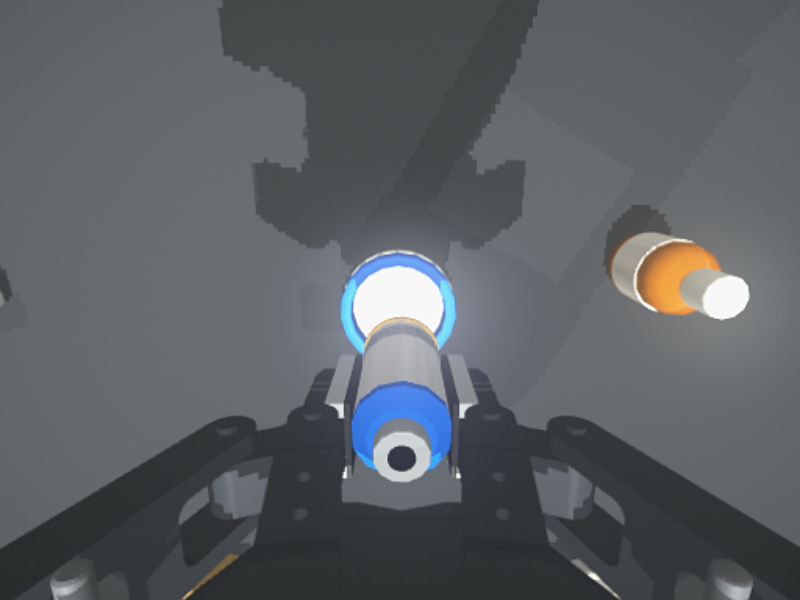

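Blue is held upright over the blue pot, whose rim centre is at (398,308). I'll lower it with a 1 mm correction.

```bash
python3 -m handwheel '[[0.05,-0.1,1.5,0,0],[0.05,-0.1,3,0,0],[0.07,-0.1,4.2,0,0],[0.07,-0.1,4.8,0,0],[0.07,-0.1,5.2,0,0],[0.07,-0.1,5.4,0,0],[0.07,-0.1,5.5,0,0],[0.07,-0.1,5.6,0,0],[0.07,-0.1,5.65,0,0],[0.07,-0.1,5.65,0,0]]'
python3 -m handwheel '[[0,0,0.05,0,0],[0,0,0.07,0,0],[0,0,0.07,0,0],[0,0,0.07,0,0]]'
```

```text
time_s: 27.0
tool_pos: [624.0, -262.2, 29.4]
tool_rot: [0.001, 3.123, 0.002]
wrist_force: [0.2, 0.1, -1.5]
opening: 26.5
time_s: 27.4
tool_pos: [624.0, -262.2, 28.7]
tool_rot: [0.001, 3.123, 0.002]
wrist_force: [0.1, -0.7, -1.5]
opening: 26.7
```

```bash
python3 -m handwheel '[[0,0,0.05,0,0],[0,0,0.09,0,0],[0,0,0.09,0,0],[0,0,0.09,0,0]]'
```

```text
time_s: 27.8
tool_pos: [624.1, -262.2, 28.1]
tool_rot: [0.001, 3.123, 0.002]
wrist_force: [-0.2, -0.1, 1.2]
opening: 26.7
```

Contact begins, with the force changing sign. I'll ease down slightly, release and rise.

```bash
python3 -m handwheel '[[0,0,0.03,0,0],[0,0,0.03,0,0.4],[0,0,0.03,0,0.5],[0,0,0.03,0,0.6],[0,0,0.03,0,0.7],[0,0,0.03,0,0.8],[0,0,-1.5,0,1],[0,0,-4,0,1],[0,0,-8,0,1],[0,0,-12,0,1],[0,0,-14,0,1],[0,0,-14,0,1]]'
python3 -m handwheel '[[1,-3,-3,0,1],[2,-6,-6,0,1],[3,-10,-8,0,1],[4,-12,-8,0,1],[4,-12,-8,0,1],[4,-12,-8,0,1],[4,-12,-8,0,1]]'
python3 - <<'E'
from h import *
for n in("scene","top"):
    s,im,d=grab(n); np.savez("pics/%s1.npz"%n,im=im,d=d)
    cv2.imwrite("pics/%s1.png"%n,cv2.resize(im[:,:,::-1],(800,600)))
E
```

```text
time_s: 29.0
tool_pos: [624.8, -264.2, 175.1]
tool_rot: [0.0, 3.113, -0.007]
wrist_force: [0.5, -0.9, -0.2]
opening: 85.2
time_s: 29.7
tool_pos: [582.2, -382.3, 252.5]
tool_rot: [-0.001, 3.115, -0.002]
wrist_force: [-0.7, 0.1, 0.0]
opening: 85.3
```

View pics/top1.png

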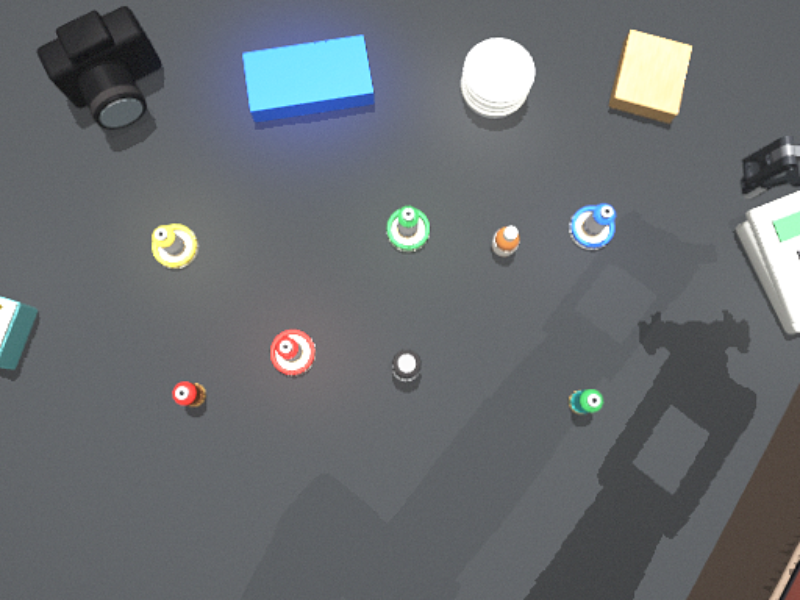

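View pics/scene1.png

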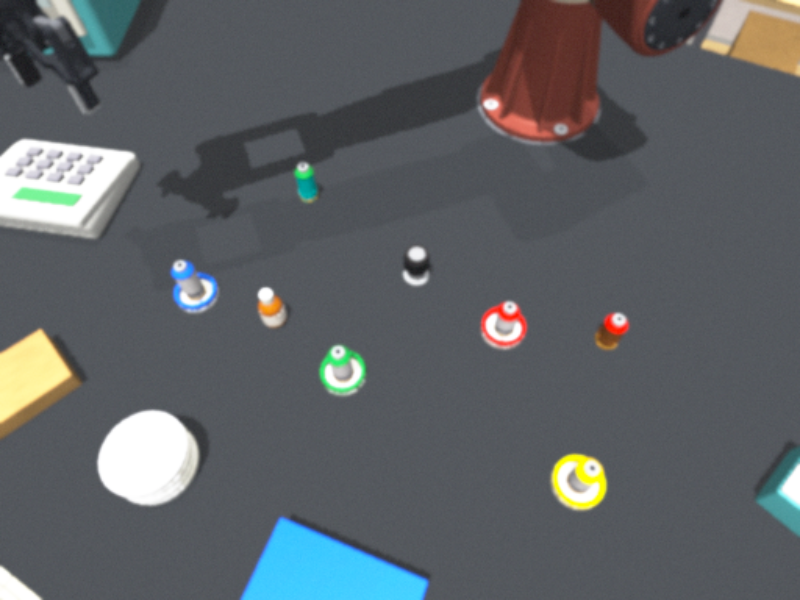

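All four stand in their pots, and the eyepiece at (407,364) and bottle at (508,240) look unmoved. I'll check the numbers, with enlarged crops.

```bash
python3 - <<'E'
from h import *
im=np.load("pics/top1.npz")["im"]
L=[("red",290,351),("yellow",170,242),("green",408,224),("blue",596,222)]
o=[]
for n,x,y in L:
    x=int(x*.64);y=int(y*.64);o.append(cv2.resize(im[y-20:y+20,x-20:x+20],(300,300),interpolation=cv2.INTER_CUBIC)); print(n,x-20,y-20)
o=np.vstack([np.hstack(o[:2]),np.hstack(o[2:])]);cv2.imwrite("pics/crop2.png",o[:,:,::-1])
im0=np.load("pics/top0.npz")["im"]
for n,x,y in(("eye",407,364),("bottle",506,240)):
    x=int(x*.64);y=int(y*.64);t=im0[y-14:y+14,x-12:x+12];w=im[y-22:y+22,x-20:x+20]
    print(n,"shift px",np.array(cv2.minMaxLoc(cv2.matchTemplate(w,t,cv2.TM_CCOEFF_NORMED))[3])-8)
E
```

```text
red 165 204
yellow 88 134
green 241 123
blue 361 122
eye shift px [0 0]
bottle shift px [0 0]
```

View pics/crop2.png

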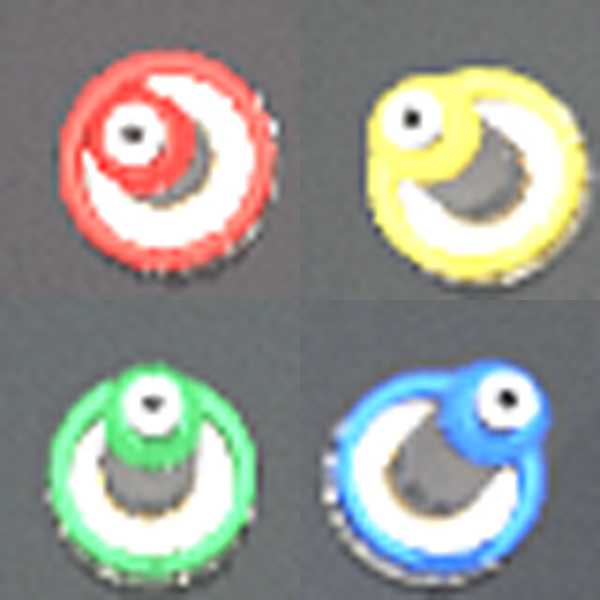

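```bash
python3 - <<'E'
from h import *
C=cam("top")
P=dict(red=(458.3,139.6),yellow=(602.4,299.2),green=(621.5,-12.8),blue=(621.1,-260.9))
for n,x0,y0,u,v,h in(("red",165,204,133,133,58),("yellow",88,134,112,119,62),("green",241,123,152,104,66),("blue",361,122,208,99,70)):
    p=onz(C,x0+u/7.5-.5,y0+v/7.5-.5,h+4)[:2]; print(n,p.round(1),"off",(p-P[n]).round(1))
print(state()["time_s"],state()["wrist_force"].round(1))
print(env.finish_job())
E
```

```text
red [460.  141.2] off [1.7 1.6]
yellow [603.1 299.8] off [0.7 0.6]
green [623.8 -11.2] off [2.3 1.6]
blue [ 622.8 -261.2] off [ 1.7 -0.3]
29.8 [ 0.5 -0.   0.8]
the job is handed in; nothing more can be done
None
```

All four objectives (red, yellow, green, blue) are standing upright in the pots of their own ring colour. I handed the job in at about 29.8 s; the system gave no verdict.

- **Placing:** in the final top view the nose of each objective lies 1–3 mm from its pot's centre (limit 12 mm). Each one was lowered until the wrist force showed contact with the floor, then released. The gripper was pulled well clear before hand-in.
- **Left alone:** the eyepiece and oil bottle show no pixel shift in the top view between start and end. I did not touch the brown and turquoise look-alikes.
- **Disagreements:** the top and scene cameras differed by about 4 mm on the pot positions, and I worked between the two. The tool also drifted by up to about 1–1.5° of tilt over the run, against a limit of about 7° for the objectives. I judged uprightness by eye from the pictures and did not measure the angle.

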